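# Key the juicer's strainer disc onto its pin

## Task

Get the citrus juicer ready for breakfast: with a fingertip push the strainer disc round by its orange lug until the notch in its rim stands over the orange pin on the bowl (an orange tab on the bowl's outside shows where), then press the disc down until it sits fully home. Only push and press - do not pinch the lug or lift the disc - and leave the orange, the drinking glass and the white mug where they stand.

Things in the scene. Friction and masses are not known exactly. Their poses are not given: they have to be found in the camera images.
- juicer: Citrus juicer, fixed to the table: round cream motor housing and a light grey bowl, 164 mm across, bowl rim 90 mm above the table. Origin under its centre on the table, on the disc's turning axis; z up. The key pin stands in the juicer's own -x direction; opposite it a light grey pouring lip sticks out.
- pin_tip (a point): Top of the orange key pin (8 mm thick, round-tipped) that stands 10.5 mm out of the bowl's rim, 70 mm from the turning axis; 100.5 mm above the table. The disc hides it from above, but right below it an orange tab (8 mm wide) sticks out of the bowl's outside, to 94 mm from the axis, and shows where it is.
- strainer_turn (a joint): Turn of the teal strainer disc about the upright axis, rad, counter-clockwise from above positive. 0: notch over the pin. Starts between 0.7 and 1.8, so it has to be turned clockwise; stops at -2.8 and 2.8. Stiff (0.05 N m, 0.7 N at the lug), stays where it is left. The notch is 18 mm wide: the pin enters within about 0.06 rad of 0, its round tip helps a little beyond.
- strainer_drop (a joint): How far the strainer disc is pressed down its spindle, m. 0 at the start (disc 1 mm clear above the pin), 0.0115 fully home, negative when lifted. A push fit: about 4 to 5 N moves it down and it stays where it is left. Off the notch the pin stops it after 1 to 3 mm.
- dome_top (a point): Top of the cream ribbed dome (reamer, 84 mm across at its foot, clear of the lug by 17 mm, 32 mm high) in the middle of the strainer disc, on the turning axis; a good place to press. 139.5 mm above the table at the start, 128 mm when the disc is home.
- notch (a point): Middle of the notch in the strainer disc's rim, at the rim's top face, 70 mm from the axis, between two orange marks. The disc is teal, 160 mm across; its rim is a flat ring 62 to 80 mm from the axis, 10 mm thick, top face 111.5 mm above the table at the start, 100 mm when home.
- lug (a point): Middle of the orange lug that stands on the disc's rim, 69 mm from the axis and a quarter turn clockwise (seen from above) from the notch. It is 14 mm thick along the rim, 20 mm long radially and 22 mm high (side faces 17 mm). This point is 10 mm above the rim's top face. Its y axis points away from the turning axis, its x axis along the rim, clockwise.
- lug_push_face: The lug's side face (orange, 4 x 19 x 17 mm) on its counter-clockwise side, the one to push for turning clockwise. Its origin is that of the disc (on the turning axis, at the rim's underside, 101.5 mm above the table at the start), not of the face, which lies 7 mm counter-clockwise of the lug's middle.
- lug_lead_face: The lug's opposite side face, on its clockwise side, same size. Its origin too is that of the disc. Fingers pressing on both faces at once count as pinching.
- orange: Loose orange (not the fixed one at the back edge by the apples), 74 mm across, 64 mm high; origin at its underside. To be left alone.
- tumbler: Loose clear drinking glass, 81 mm across, 93 mm high; origin at the centre of its underside. To be left alone.
- mug: Loose white mug, 90 x 130 mm with its handle, 96 mm high; origin at its underside. To be left alone.

How it is judged:
By the outcome, as a careful person would: the job done as asked, in the order asked, and still so for the second after the job is handed in, with the robot touching nothing.
It also fails if it takes over 48 s, if anything falls off the work surface, if the arm or the gripper's body presses on something with over 40 N, if the wrist force passes 120 N, or if a joint passes its speed limit or range.

## Robot

A 7-joint arm with a two-finger parallel gripper is mounted at the origin on a cart in front of the work surface, level with it; the furniture and walls round the work are solid. World frame = base frame: x ahead of the robot, y to its left, z up, the work surface at z = 0. Lengths are in m, angles in rad, forces in N, time in s.
With the tool pointing down it reaches from about 0.375 to 0.925 m from the base axis. Payload 3.1 kg.
Tool frame: the origin (TCP) lies midway between the tips of the shut fingers; the grasp point (between the pads) lies 19 mm behind it; z points along the fingers, x is the direction in which the jaws open and shut, and the axes are right-handed (so a half turn about z gives the same grasp; the last joint's range is limited). The gripper opens to 85 mm and grips with 20 to 120 N. Pads are 22 mm wide; open, the fingers measure 114 mm over their backs; the gripper's body (76 mm by 85 mm) begins 54 mm behind the grasp point. The pads swing forward as they close: fully open they stand 13 mm farther back than shut.
Start: joints at [-1.394, 0.383, 0.044, 1.598, -0.018, 1.161, -0.05], TCP at [0.176, 0.626, 0.231] pointing down, gripper open.
Joint ranges: [-2.61, 2.61], [-0.41, 2.15], [-1.48, 1.57], [0, 2.5], [-1.57, 4.71], [0.05, 1.97], [-2.85, 2.85]. Speed limits (rad/s): [2.79, 2.79, 3.14, 3.14, 3.14, 3.14, 3.14].

## Interface

Orientations are given as a unit quaternion [w, x, y, z].
In Python, from workcell import manip gives the robot as it stands.
- The arm moves only by the tool drive_tool, never from a script. Its argument "plan" is a list of rows, each an object with "slide": the shift along the tool's x, y, z in cm, a list of three; "dr": the turn, a rotation vector about the tool's x, y, z in degrees, a list of three; "grip": the closure in counts, from 0 (fully open) to 255 (shut). A call has 1 to 20 rows; each row is the pose to reach, as a shift and turn from the pose commanded when the call began, along the tool's axes at that moment; what a row does not reach only later rows make up. A row lasts 1/10 s, in which the tool goes at most 50 mm and 8.59 degrees, less where a joint would pass 70% of its speed; a pose out of reach is approached as far as the arm can. A call with a gripper value outside its range is refused whole. The fingers move at their own pace and stop on an object; "squeeze" is the grip in N (left out, the last holds). Time passes only in rows, so rows that repeat a pose let the fingers close. It gives the time, the measured TCP pose, the force and the opening at its end, in the units of the state.
- manip.get_obs(): the state, without advancing time (a new reading comes with each control period).
- manip.read_camera(name): name is "side" or "top" or "wrist"; returns a dict with "frame" (420x560x3 uint8, red, green, blue), "z_map" (420x560 float32, m along the optical axis (not along the pixel's ray), 0 where there is no reading), "K" (3x3 intrinsics, pixels), "distortion" ([k1, k2, p1, p2, k3] as OpenCV has them; the pictures are not rectified), "T" (4x4, takes a point from camera to world coordinates); the wrist camera has in their place "T_tool_cam" (4x4, takes a point from camera to tool coordinates, whose origin is the TCP and whose axes are the tool frame's). Camera axes: x right, y up, looking along -z (the intrinsics and any distortion apply to the point x, -y, -z); pixel columns grow to the right and rows downward; lengths in m; the calibration is good to about 2 mm. A picture is of the moment at which its call begins: read the wrist's pose just before it.
- manip.finish_job(): hands the job in, once; it reports no verdict.
The state is a dict: "time_s": time; "joint_pos": joint angles; "dq": joint speeds; "tau": joint torques, N m; "eef_pos": TCP position; "tcp_rot": TCP orientation; "ft_force": force on the tool from outside, world axes, zero at the start; "ft_torque": the same for the moment, N m; "opening": finger opening in m.
Only numpy, scipy, OpenCV 4.12 (cv2) and the standard library are available. Lean on these libraries where they do the work, as an engineer would, in place of code of your own. Each camera call takes 0.05 s, during which the arm holds its last target.

## Working session

There is one attempt and no reset: what is moved stays moved. The work goes in short steps, Python scripts to look and compute and a tool call to move; the robot and the scene stay as the last step left them, time stands still between calls to the robot, and variables do not carry over. Pictures are saved under pics/ and viewed, and the job is handed in when it is done.

Besides the shell and the picture viewer there is one more tool, called after ">>>" by a JSON object that holds its "method" and its "body". drive_tool: Moves the arm, as the interface text tells. Its arguments: {"type":"object","properties":{"plan":{"type":"array","items":{"type":"object","properties":{"slide":{"type":"array","items":{"type":"number"}},"dr":{"type":"array","items":{"type":"number"}},"grip":{"type":"number"}}}},"squeeze":{"type":"number"}},"required":["plan"]}

```bash
ls; mkdir -p pics
cat > h.py <<'E'
import numpy as np, cv2
from workcell import manip
def save(c,name):
    cv2.imwrite('pics/'+name+'.png',cv2.cvtColor(c['frame'],cv2.COLOR_RGB2BGR))
def pix2ray(c,u,v):
    p=cv2.undistortPoints(np.array([[[u,v]]],float),c['K'],np.array(c['distortion'],float))[0,0]
    return np.array([p[0],-p[1],-1.0])
def pt_depth(c,u,v,T=None):
    T=c['T'] if T is None else T
    z=c['z_map'][int(round(v)),int(round(u))]
    return (T@np.r_[pix2ray(c,u,v)*z,1])[:3]
def pt_plane(c,u,v,z,T=None):
    T=c['T'] if T is None else T
    d=T[:3,:3]@pix2ray(c,u,v); o=T[:3,3]
    return o+d*(z-o[2])/d[2]
E
python3 - <<'E'
from h import *
import pickle
o=manip.get_obs(); print(o)
for n in ('top','side'):
    c=manip.read_camera(n); save(c,n+'0'); pickle.dump(c,open(n+'0.pkl','wb')); print(n,c['T'])
E
```

```text
pics
{'time_s': 0.0, 'joint_pos': array([-1.39379861,  0.38385611,  0.04385626,  1.59960482, -0.01791466,
        1.16117952, -0.04993719]), 'dq': array([ 1.64909711e-03,  1.18699054e-03,  1.67239972e-03, -2.60679253e-03,
        2.22381432e-05, -8.81858793e-04, -5.12786094e-04]), 'tau': array([ 6.61481627e-04, -4.33452809e+01,  1.02465726e+00, -2.49510491e+01,
        1.06268458e-02,  1.12896657e-02,  8.00777428e-06]), 'eef_pos': array([0.17613622, 0.62469061, 0.22985958]), 'tcp_rot': array([ 0.00085541,  0.79728761,  0.60359813, -0.00101509]), 'ft_force': array([ 0.32524809,  0.451168  , -0.5807119 ]), 'ft_torque': array([0.0786222 , 0.02721007, 0.03383731]), 'opening': 0.0853797187025441}
top [[ 0.02310139  0.99014889 -0.13809962  0.40095841]
 [-0.99968422  0.02424516  0.00660556  0.08259662]
 [ 0.00988874  0.13790341  0.99039632  1.16251092]
 [ 0.          0.          0.          1.        ]]
side [[-0.96625464  0.11574722 -0.23011857  0.35962061]
 [-0.25718647 -0.4834167   0.83675768  0.84186423]
 [-0.01439079  0.86770437  0.49687225  0.56475416]
 [ 0.          0.          0.          1.        ]]
```

View pics/top0.png

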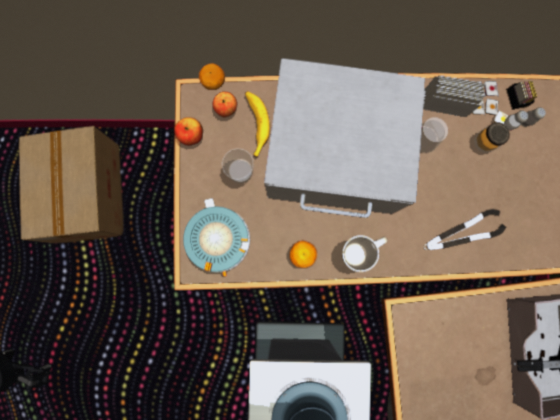

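View pics/side0.png

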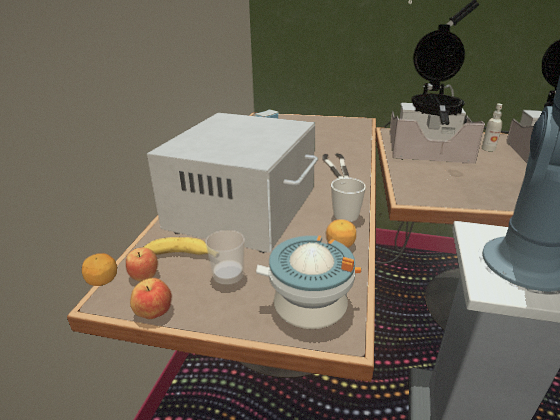

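The top view shows the juicer at about (215,240), with the white lip at (210,203), the lug probably at about (208,267), and the tab at about (225,274). The orange is at (303,254), the mug at (360,253) and the glass at (237,167). Next I'll enlarge it.

Run:
```python
import pickle
from h import *
c=pickle.load(open('top0.pkl','rb'));f=cv2.cvtColor(c['frame'],cv2.COLOR_RGB2BGR)
cv2.imwrite('pics/topcrop.png',cv2.resize(f[195:285,175:265],None,fx=6.5,fy=6.5,interpolation=cv2.INTER_CUBIC))
c=pickle.load(open('side0.pkl','rb'));f=cv2.cvtColor(c['frame'],cv2.COLOR_RGB2BGR)
cv2.imwrite('pics/sidecrop.png',cv2.resize(f[225:335,250:370],None,fx=5.2,fy=5.2,interpolation=cv2.INTER_CUBIC))
```

```text
(no output)
```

View pics/topcrop.png

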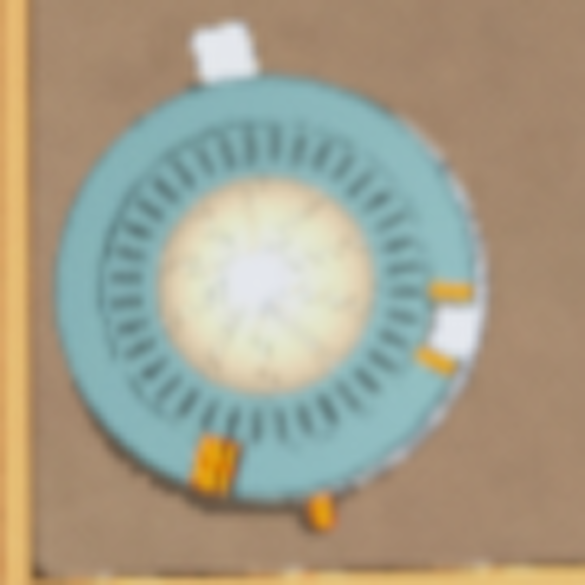

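View pics/sidecrop.png

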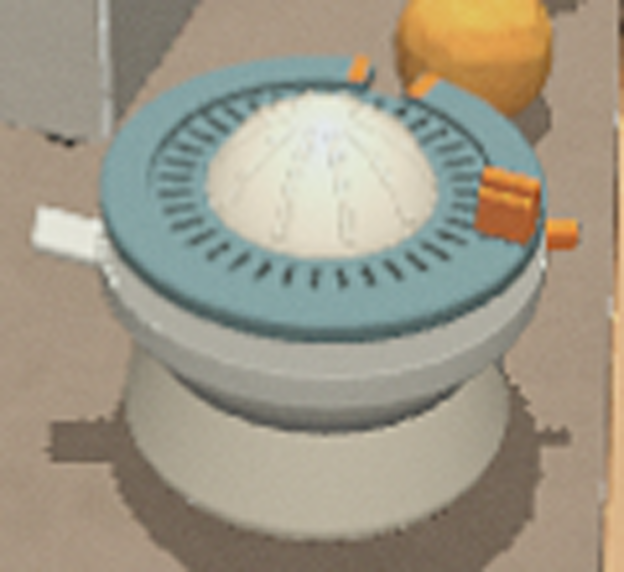

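In the top crop, the disc centre is at about (266,287), the notch at (455,328), the lug at (215,463), the tab tip at (321,515) and the lip at (224,52). Now I'll turn these into world positions.

Run:
```python
import pickle
from h import *
c=pickle.load(open('top0.pkl','rb'))
P=lambda x,y:((x+.5)/6.5-.5+175,(y+.5)/6.5-.5+195)
# disc edge fit via teal mask at rim plane
f=c['frame'].astype(int)
hsv=cv2.cvtColor(c['frame'],cv2.COLOR_RGB2HSV)
m=((hsv[...,0]>80)&(hsv[...,0]<105)&(hsv[...,1]>50)).astype(np.uint8); m[:195]=0;m[285:]=0;m[:,:175]=0;m[:,265:]=0
cnt=max(cv2.findContours(m,0,cv2.CHAIN_APPROX_NONE)[0],key=len)
pts=np.array([pt_plane(c,u,v,.1115)[:2] for u,v in cv2.convexHull(cnt)[:,0]])
A=np.c_[2*pts,np.ones(len(pts))];s=np.linalg.lstsq(A,(pts**2).sum(1),rcond=None)[0]
C=s[:2];print('centre',C,'r',np.sqrt(s[2]+C@C))
for n,x,y,z in [('dome',252,285,.1395),('cen',266,287,.1115),('notch',455,328,.1115),('lugtop',215,463,.1335),('tabtip',321,520,.088),('lip',224,52,.085),('m1',452,292,.1115),('m2',435,360,.1115)]:
    u,v=P(x,y);p=pt_plane(c,u,v,z);d=pt_depth(c,u,v);q=p[:2]-C
    print(n,p.round(4),'depth',d.round(4),'r',np.hypot(*q).round(4),'az',np.degrees(np.arctan2(q[1],q[0])).round(1))
# other objects
for n,u,v in [('orange',303,254),('mug',360,253),('glass',237,167)]: print(n,pt_depth(c,u,v).round(3))
c=pickle.load(open('side0.pkl','rb'))
P=lambda x,y:((x+.5)/5.2-.5+250,(y+.5)/5.2-.5+225)
for n,x,y,z in [('tabtip',575,232,.088),('domeT',322,105,.1395),('lugtopmid',512,182,.1335)]:
    u,v=P(x,y);p=pt_plane(c,u,v,z);d=pt_depth(c,u,v);q=p[:2]-C
    print(n,p.round(4),'depth',d.round(4),'r',np.hypot(*q).round(4),'az',np.degrees(np.arctan2(q[1],q[0])).round(1))
```

```text
centre [0.46380072 0.24631803] r 0.07790974150290537
dome [0.462  0.2465 0.1395] depth [0.4622 0.247  0.1363] r 0.0018 az 175.4
cen [0.4631 0.2456 0.1115] depth [0.4615 0.2416 0.1374] r 0.001 az -137.4
notch [0.4495 0.1739 0.1115] depth [0.4504 0.1756 0.092 ] r 0.0738 az -101.1
lugtop [0.3969 0.2583 0.1335] depth [0.3969 0.2582 0.1338] r 0.068 az 169.9
tabtip [0.3763 0.2246 0.088 ] depth [0.3762 0.2249 0.0861] r 0.0902 az -166.1
lip [0.5557 0.2703 0.085 ] depth [0.5556 0.2702 0.0855] r 0.095 az 14.6
m1 [0.463  0.1755 0.1115] depth [0.463  0.1755 0.1117] r 0.0708 az -90.6
m2 [0.4374 0.181  0.1115] depth [0.4375 0.1813 0.1084] r 0.0704 az -112.0
orange [0.433 0.029 0.057]
mug [ 0.44  -0.127  0.01 ]
glass [0.667 0.212 0.008]
tabtip [0.3739 0.2247 0.088 ] depth [0.3739 0.2244 0.0877] r 0.0924 az -166.5
domeT [0.4659 0.24   0.1395] depth [0.4661 0.2391 0.1389] r 0.0067 az -71.5
lugtopmid [0.3959 0.2612 0.1335] depth [0.3959 0.2608 0.1332] r 0.0695 az 167.6
```

Measured values:
- Axis is at about (0.4635, 0.2463).
- Pin azimuth is about -166°, and the lip's opposite agrees at -165.4°.
- Notch azimuth is about -101°, so it needs about 65° clockwise.
- Lug azimuth is about 169°. It must go to about 104°.

Next I'll work out the hover point behind the lug.

```bash
cat >> h.py <<'E'
from scipy.spatial.transform import Rotation as Ro
C=np.array([.4635,.2463])
def Rtool(q): return Ro.from_quat(np.r_[q[1:],q[0]])
def to_tool(o,p,xaz,p0=None,R0=None):
    """world target TCP p, tool down with tool x at azimuth xaz deg -> slide cm, dr deg"""
    R=Rtool(o['tcp_rot']) if R0 is None else R0
    p0=o['eef_pos'] if p0 is None else p0
    a=np.radians(xaz)
    Rt=Ro.from_matrix(np.c_[[np.cos(a),np.sin(a),0],[np.sin(a),-np.cos(a),0],[0,0,-1]])
    return (R.inv().apply(np.asarray(p)-p0)*100).round(2),np.degrees((R.inv()*Rt).as_rotvec()).round(2)
def on_disc(az,r,z,c=None):
    c=C if c is None else c
    a=np.radians(az); return np.array([c[0]+r*np.cos(a),c[1]+r*np.sin(a),z])
E
python3 - <<'E'
from h import *
o=manip.get_obs()
print(to_tool(o,on_disc(194,.07,.18),98))
E
```

```text
(array([-32.09,  31.84,   5.08]), array([-2.000e-02,  1.400e-01, -2.374e+01]))
```

>>> {"method": "drive_tool", "body": {"plan": [{"slide":[-5,5,0],"dr":[0,0,-8],"grip":255},{"slide":[-10,10,0],"dr":[0,0,-16],"grip":255},{"slide":[-15,15,0],"dr":[0,0,-23.7],"grip":255},{"slide":[-20,20,0],"dr":[0,0,-23.7],"grip":255},{"slide":[-25,25,0],"dr":[0,0,-23.7],"grip":255},{"slide":[-32,31.8,0],"dr":[0,0,-23.7],"grip":255},{"slide":[-32,31.8,0],"dr":[0,0,-23.7],"grip":255},{"slide":[-32,31.8,0],"dr":[0,0,-23.7],"grip":255},{"slide":[-32,31.8,0],"dr":[0,0,-23.7],"grip":255},{"slide":[-32,31.8,0],"dr":[0,0,-23.7],"grip":255},{"slide":[-32,31.8,0],"dr":[0,0,-23.7],"grip":255},{"slide":[-32,31.8,0],"dr":[0,0,-23.7],"grip":255},{"slide":[-32,31.8,5],"dr":[0,0,-23.7],"grip":255},{"slide":[-32,31.8,5],"dr":[0,0,-23.7],"grip":255}], "squeeze": 20}}

```text
time_s: 1.5
eef_pos: [0.3902, 0.2303, 0.176]
tcp_rot: [-0.001, 0.655, 0.756, -0.006]
ft_force: [-1.7, -0.5, -1.3]
opening: 0.0003
```

Run:
```python
from h import *
import pickle
o=manip.get_obs(); print({k:o[k].round(4) for k in ('eef_pos','tcp_rot','ft_force','joint_pos','dq')})
print(to_tool(o,on_disc(194,.07,.18),98))
for n in ('wrist','top','side'):
    c=manip.read_camera(n); save(c,n+'1'); pickle.dump((o,c),open(n+'1.pkl','wb'))
    f=cv2.cvtColor(c['frame'],cv2.COLOR_RGB2BGR)
    if n=='side': cv2.imwrite('pics/side1c.png',cv2.resize(f[200:340,240:400],None,fx=4,fy=4,interpolation=cv2.INTER_CUBIC))
print(manip.get_obs()['ft_force'],manip.get_obs()['eef_pos'])
```

```text
{'eef_pos': array([0.3902, 0.2303, 0.176 ]), 'tcp_rot': array([-0.0012,  0.6547,  0.7558, -0.0062]), 'ft_force': array([-1.6851, -0.4852, -1.3273]), 'joint_pos': array([-0.8814,  0.0753,  0.2678,  2.1109, -0.0234,  0.9708,  1.1131]), 'dq': array([ 0.0006, -0.0447,  0.0092, -0.0618,  0.0157,  0.0747, -0.0112])}
(array([-0.17,  0.51, -0.4 ]), array([-0.63,  0.36,  0.2 ]))
[-0.10199425  0.20075877  0.35011415] [0.39535714 0.23276218 0.18188069]
```

View pics/wrist1.png

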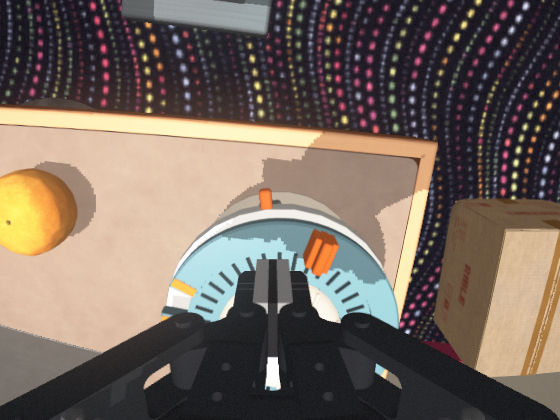

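View pics/side1c.png

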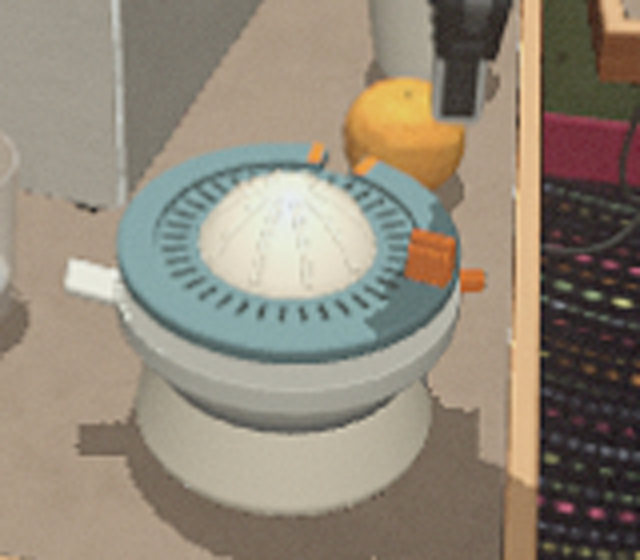

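The wrist view shows the shut fingertips at about (270,270), the lug just clear to the right at (321,252), and the tab at (265,198). The arm was still settling during that shot, so I'll take it again and measure the lug and tab relative to the tool.

Run:
```python
from h import *
import pickle
o=manip.get_obs(); c=manip.read_camera('wrist'); save(c,'wrist2')
T=np.eye(4);T[:3,:3]=Rtool(o['tcp_rot']).as_matrix();T[:3,3]=o['eef_pos'];T=T@c['T_tool_cam']
pickle.dump((o,c,T),open('wrist2.pkl','wb'))
print(o['eef_pos'],o['dq'].round(3),c['K'])
f=cv2.cvtColor(c['frame'],cv2.COLOR_RGB2BGR)
cv2.imwrite('pics/wrist2c.png',cv2.resize(f[170:330,150:410],None,fx=3,fy=3,interpolation=cv2.INTER_CUBIC))
```

```text
[0.39535714 0.23276218 0.18188069] [ 0.005 -0.022  0.009 -0.03   0.001 -0.008  0.001] [[368.15428544   0.         272.27177252]
 [  0.         368.15428544 208.62136481]
 [  0.           0.           1.        ]]
```

View pics/wrist2c.png

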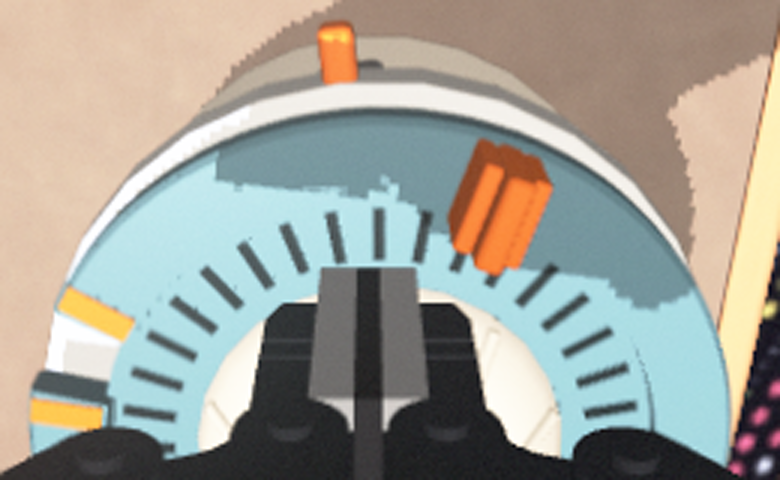

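In the crop, the lug top is at about (500,215), the marks are at (97,315) and (67,414), the tab is at (338,35), and the fingertip edges are at x=322 and 418 at row 270.

Run:
```python
from h import *
import pickle
o,c,T=pickle.load(open('wrist2.pkl','rb'))
P=lambda x,y:((x+.5)/3-.5+150,(y+.5)/3-.5+170)
for n,x,y,z in [('lugR',478,207,None),('lugR2',515,225,None),('lugRface?',455,215,None),('tabtip',337,33,.088),('tabbase',340,78,.088),('m1',97,315,.1115),('m2',67,414,.1115),('rim',300,135,.1115),('fingL',330,280,None),('fingR',410,280,None)]:
    u,v=P(x,y);d=pt_depth(c,u,v,T);p=pt_plane(c,u,v,z or .1335,T);q=p[:2]-C;qd=d[:2]-C
    print(n,p.round(4),'depth',d.round(4),'r',np.hypot(*q).round(4),'az',np.degrees(np.arctan2(q[1],q[0])).round(1),'rd',np.hypot(*qd).round(4),np.degrees(np.arctan2(qd[1],qd[0])).round(1))
for x in (322,418):
    u,v=P(x,272); print(c['z_map'][int(P(370,272)[1]),int(u)+(1 if x<370 else -1)])
```

```text
lugR [0.3924 0.2521 0.1335] depth [0.3941 0.2528 0.1291] r 0.0713 az 175.4 rd 0.0697 174.7
lugR2 [0.395  0.2596 0.1335] depth [0.3954 0.2598 0.1324] r 0.0698 az 169.0 rd 0.0694 168.8
lugRface? [0.3946 0.2481 0.1335] depth [0.4001 0.2501 0.1196] r 0.0689 az 178.5 rd 0.0635 176.6
tabtip [0.3738 0.2219 0.088 ] depth [0.3738 0.2219 0.0882] r 0.0929 az -164.8 rd 0.093 -164.8
tabbase [0.3839 0.2239 0.088 ] depth [0.3834 0.2239 0.0898] r 0.0827 az -164.3 rd 0.0832 -164.4
m1 [0.4374 0.1787 0.1115] depth [0.4368 0.1789 0.1125] r 0.0725 az -111.1 rd 0.0725 -111.6
m2 [0.4633 0.1734 0.1115] depth [0.4633 0.1734 0.1115] r 0.0729 az -90.2 rd 0.0729 -90.2
rim [0.3905 0.2172 0.1115] depth [0.3905 0.2172 0.1113] r 0.0786 az -158.2 rd 0.0786 -158.2
fingL [0.4111 0.2267 0.1335] depth [0.3838 0.225  0.19  ] r 0.0559 az -159.5 rd 0.0825 -165.0
fingR [0.409  0.2418 0.1335] depth [0.3825 0.2356 0.1897] r 0.0547 az -175.3 rd 0.0817 -172.5
0.1504815
0.15143576
```

The shut fingertip is about 13 mm wide, and the lug is at about 169° in both cameras. I'll lower the tip behind the lug.

>>> {"method": "drive_tool", "body": {"plan": [{"slide":[0,0,3],"dr":[0,0,0],"grip":255},{"slide":[0,0,5.5],"dr":[0,0,0],"grip":255},{"slide":[0,0,6.4],"dr":[0,0,0],"grip":255},{"slide":[0,0,6.4],"dr":[0,0,0],"grip":255},{"slide":[0,0,6.4],"dr":[0,0,0],"grip":255},{"slide":[0,0,6.4],"dr":[0,0,0],"grip":255}]}}

```text
time_s: 2.3
eef_pos: [0.3969, 0.2324, 0.1189]
tcp_rot: [0.0, 0.656, 0.755, 0.002]
ft_force: [-0.5, 0.8, 1.0]
opening: -0.0002
```

Run:
```python
from h import *
import pickle
o=manip.get_obs(); print({k:o[k].round(4) for k in ('eef_pos','tcp_rot','ft_force','joint_pos','dq')})
c=manip.read_camera('wrist'); save(c,'wrist3'); c=manip.read_camera('side'); f=cv2.cvtColor(c['frame'],cv2.COLOR_RGB2BGR)
cv2.imwrite('pics/side3c.png',cv2.resize(f[200:340,240:400],None,fx=4,fy=4,interpolation=cv2.INTER_CUBIC))
o=manip.get_obs(); print(o['ft_force'],o['eef_pos'])
x=Rtool(o['tcp_rot']).as_matrix()[:,0]; print('x az',np.degrees(np.arctan2(x[1],x[0])))
q=o['eef_pos'][:2]-C; az0=np.degrees(np.arctan2(q[1],q[0]))%360; print('az',az0,np.hypot(*q))
for az in range(188,110,-6): print(az,*to_tool(o,on_disc(az,.0695,o['eef_pos'][2]),az-90))
```

```text
{'eef_pos': array([0.3969, 0.2324, 0.1189]), 'tcp_rot': array([2.000e-04, 6.563e-01, 7.545e-01, 1.700e-03]), 'ft_force': array([-0.472 ,  0.8021,  0.9813]), 'joint_pos': array([-0.8693,  0.169 ,  0.2692,  2.1531, -0.0616,  0.8229,  1.1478]), 'dq': array([ 0.0007,  0.0003,  0.0021,  0.0058, -0.0012, -0.    ,  0.0002])}
[0.00748018 0.9410356  0.30453669] [0.39656721 0.23206774 0.11855794]
x az 97.95604517578658
az 192.0043048021104 0.06842920247194584
188 [ 0.48 -0.12  0.  ] [ 0.13 -0.09 -0.04]
182 [ 1.2  -0.09  0.  ] [ 0.13 -0.09  5.96]
176 [1.92 0.03 0.  ] [ 0.12 -0.1  11.96]
170 [2.63 0.21 0.  ] [ 0.12 -0.11 17.96]
164 [3.31 0.47 0.01] [ 0.11 -0.11 23.96]
158 [3.95 0.8  0.01] [ 0.1  -0.12 29.96]
152 [4.56 1.2  0.01] [ 0.1  -0.13 35.96]
146 [5.13 1.66 0.01] [ 0.09 -0.13 41.96]
140 [5.64 2.17 0.01] [ 0.09 -0.14 47.96]
134 [6.1  2.74 0.02] [ 0.08 -0.14 53.96]
128 [6.5  3.35 0.02] [ 0.07 -0.15 59.96]
122 [6.83 3.99 0.02] [ 6.000e-02 -1.500e-01  6.596e+01]
116 [7.09 4.67 0.02] [ 6.000e-02 -1.600e-01  7.196e+01]
```

View pics/side3c.png

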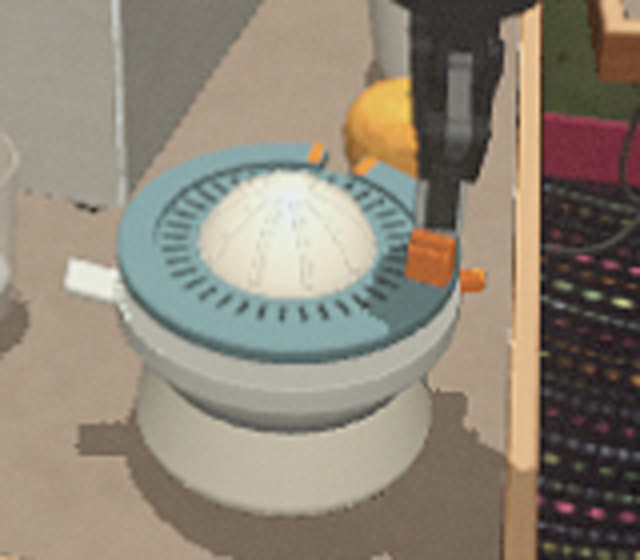

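View pics/wrist3.png

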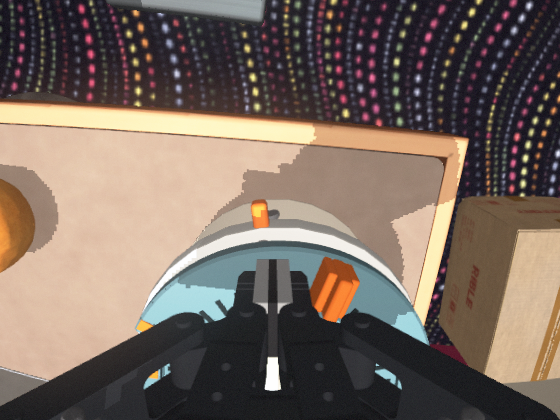

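The tip stands behind the lug's push face with a few mm of gap. I'll push along the arc and stop about 12° short.

>>> {"method": "drive_tool", "body": {"plan": [{"slide":[0.48,-0.12,0],"dr":[0,0,0],"grip":255},{"slide":[1.2,-0.09,0],"dr":[0,0,6],"grip":255},{"slide":[1.56,-0.03,0],"dr":[0,0,9],"grip":255},{"slide":[1.92,0.03,0],"dr":[0,0,12],"grip":255},{"slide":[2.28,0.12,0],"dr":[0,0,15],"grip":255},{"slide":[2.63,0.21,0],"dr":[0,0,18],"grip":255},{"slide":[3.31,0.47,0],"dr":[0,0,24],"grip":255},{"slide":[3.95,0.8,0],"dr":[0,0,30],"grip":255},{"slide":[4.56,1.2,0],"dr":[0,0,36],"grip":255},{"slide":[5.13,1.66,0],"dr":[0,0,42],"grip":255},{"slide":[5.64,2.17,0],"dr":[0,0,48],"grip":255},{"slide":[5.88,2.45,0],"dr":[0,0,51],"grip":255},{"slide":[6.1,2.74,0],"dr":[0,0,54],"grip":255},{"slide":[6.3,3.04,0],"dr":[0,0,57],"grip":255},{"slide":[6.3,3.04,0],"dr":[0,0,57],"grip":255}]}}

```text
time_s: 3.9
eef_pos: [0.4169, 0.2988, 0.1175]
tcp_rot: [-0.0, 0.937, 0.35, 0.0]
ft_force: [-0.3, 0.2, 1.0]
opening: -0.0002
```

Run:
```python
from h import *
import pickle
o=manip.get_obs(); print({k:o[k].round(4) for k in ('eef_pos','tcp_rot','ft_force','joint_pos','dq')})
for n in ('wrist','top','side'):
    c=manip.read_camera(n); pickle.dump((o,c),open(n+'4.pkl','wb')); f=cv2.cvtColor(c['frame'],cv2.COLOR_RGB2BGR)
    if n=='side': f=cv2.resize(f[200:340,240:400],None,fx=4,fy=4,interpolation=cv2.INTER_CUBIC)
    if n=='top': f=cv2.resize(f[195:285,175:265],None,fx=6.5,fy=6.5,interpolation=cv2.INTER_CUBIC)
    cv2.imwrite(f'pics/{n}4.png',f)
```

```text
{'eef_pos': array([0.4169, 0.2988, 0.1175]), 'tcp_rot': array([-1.000e-04,  9.367e-01,  3.503e-01,  1.000e-04]), 'ft_force': array([-0.3439,  0.1926,  0.9612]), 'joint_pos': array([-1.0315,  0.2761,  0.3721,  2.0372, -0.1326,  0.8503,  0.131 ]), 'dq': array([ 0.0067, -0.0051, -0.0019,  0.0098,  0.0039, -0.0041,  0.0366])}
```

View pics/top4.png

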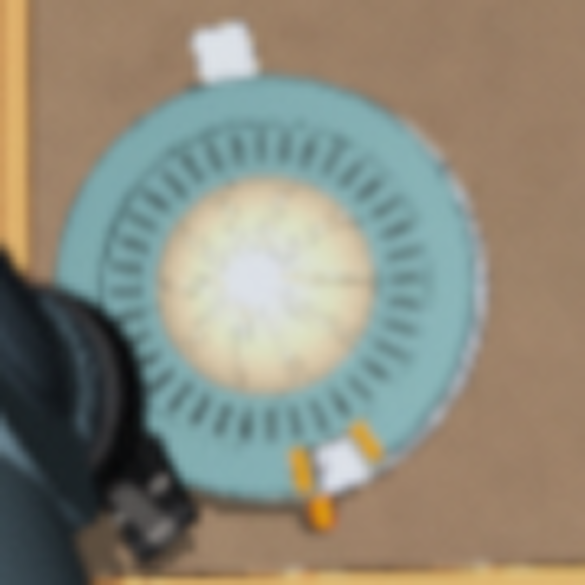

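View pics/side4.png

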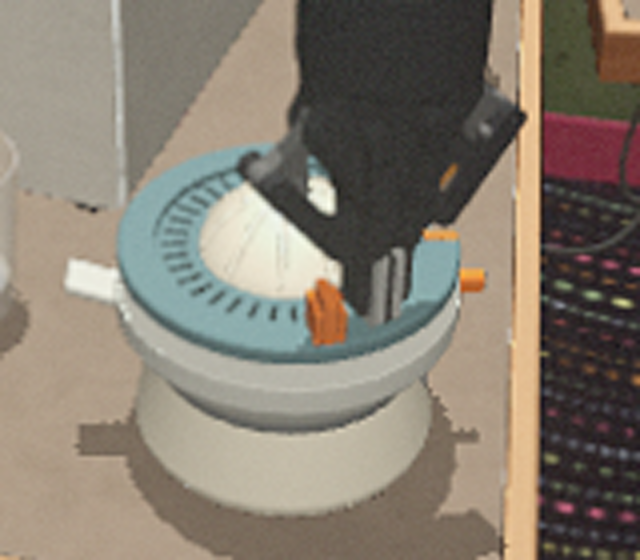

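View pics/wrist4.png

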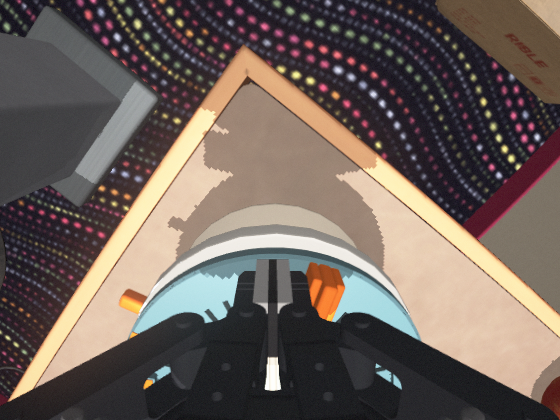

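In the top crop the marks are at (302,470) and (367,441), and the tab is at (321,512), so the disc has turned about 49° and is close.

Run:
```python
from h import *
import pickle
o,c=pickle.load(open('top4.pkl','rb'))
P=lambda x,y:((x+.5)/6.5-.5+175,(y+.5)/6.5-.5+195)
for n,x,y,z in [('m1',302,470,.1115),('m2',367,441,.1115),('tabtip',321,515,.088),('notch bowl',345,462,.095)]:
    p=pt_plane(c,*P(x,y),z);q=p[:2]-C; print(n,p.round(4),np.hypot(*q).round(4),np.degrees(np.arctan2(q[1],q[0])).round(1))
q=o['eef_pos'][:2]-C;print('tcp',np.hypot(*q),np.degrees(np.arctan2(q[1],q[0])))
o=manip.get_obs();print(o['eef_pos'])
q=o['eef_pos'][:2]-C;print('tcp',np.hypot(*q),np.degrees(np.arctan2(q[1],q[0])))
for az in (128,124,121,119,117,115,113,111): print(az,*to_tool(o,on_disc(az,.0695,o['eef_pos'][2]),az-90))
```

```text
m1 [0.3951 0.2293 0.1115] 0.0705 -166.1
m2 [0.4065 0.2054 0.1115] 0.0701 -144.3
tabtip [0.3781 0.2247 0.088 ] 0.0881 -165.8
notch bowl [0.3985 0.2154 0.095 ] 0.072 -154.6
tcp 0.0701591385094844 131.58156397574285
[0.41684269 0.29814195 0.11735295]
tcp 0.06974590857372014 131.98694204762603
128 [0.48 0.03 0.  ] [-0.01 -0.01  3.03]
124 [0.97 0.08 0.  ] [-0.01 -0.01  7.03]
121 [1.33 0.13 0.  ] [-1.000e-02 -1.000e-02  1.003e+01]
119 [1.57 0.18 0.  ] [-1.000e-02 -1.000e-02  1.203e+01]
117 [1.8  0.23 0.  ] [-1.000e-02 -1.000e-02  1.403e+01]
115 [2.04 0.29 0.  ] [-1.000e-02 -1.000e-02  1.603e+01]
113 [2.27 0.36 0.  ] [-1.000e-02 -1.000e-02  1.803e+01]
111 [2.5  0.44 0.  ] [-1.000e-02 -1.000e-02  2.003e+01]
```

About 10.5° remains. I'll push 9° and look again.

>>> {"method": "drive_tool", "body": {"plan": [{"slide":[0.24,0.01,0],"dr":[0,0,1.5],"grip":255},{"slide":[0.48,0.03,0],"dr":[0,0,3],"grip":255},{"slide":[0.72,0.05,0],"dr":[0,0,5],"grip":255},{"slide":[0.97,0.08,0],"dr":[0,0,7],"grip":255},{"slide":[1.1,0.1,0],"dr":[0,0,8.5],"grip":255},{"slide":[1.1,0.1,0],"dr":[0,0,8.5],"grip":255},{"slide":[1.1,0.1,0],"dr":[0,0,8.5],"grip":255}]}}

```text
time_s: 4.75
eef_pos: [0.4261, 0.3045, 0.1173]
tcp_rot: [0.0, 0.96, 0.28, 0.0]
ft_force: [-0.8, 0.6, -0.4]
opening: -0.0002
```

Run:
```python
from h import *
import pickle
o=manip.get_obs(); print({k:o[k].round(4) for k in ('eef_pos','tcp_rot','ft_force')})
q=o['eef_pos'][:2]-C;print('tcp',np.hypot(*q),np.degrees(np.arctan2(q[1],q[0])))
for n in ('wrist','top'):
    c=manip.read_camera(n); pickle.dump((o,c),open(n+'5.pkl','wb')); f=cv2.cvtColor(c['frame'],cv2.COLOR_RGB2BGR)
    if n=='top': f=cv2.resize(f[245:285,200:260],None,fx=12,fy=12,interpolation=cv2.INTER_CUBIC)
    cv2.imwrite(f'pics/{n}5.png',f)
```

```text
{'eef_pos': array([0.4261, 0.3045, 0.1173]), 'tcp_rot': array([0.000e+00, 9.601e-01, 2.796e-01, 1.000e-04]), 'ft_force': array([-0.7585,  0.5684, -0.4382])}
tcp 0.06917665504634267 122.75951714218138
```

View pics/top5.png

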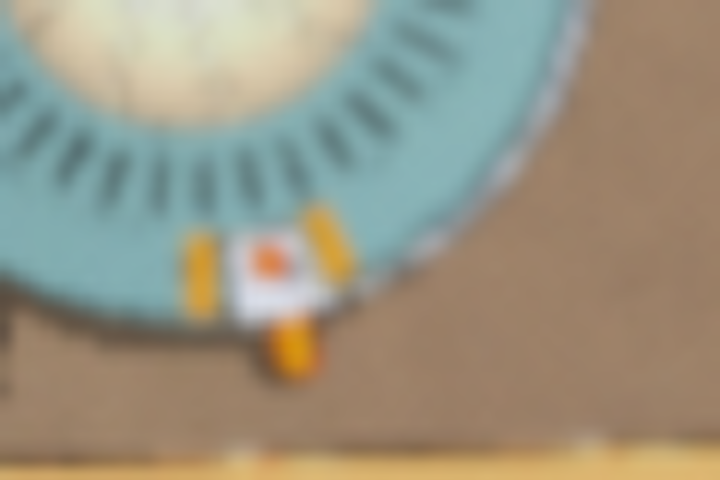

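View pics/wrist5.png

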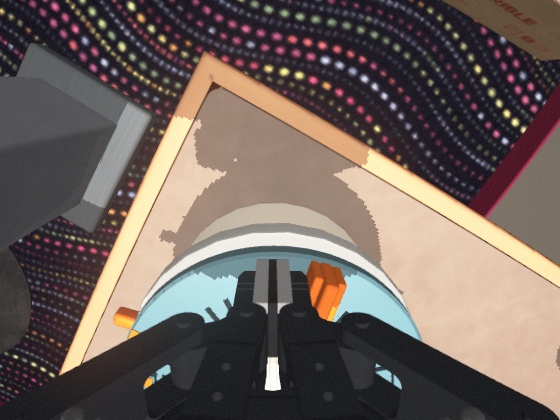

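The pin now shows through the notch at crop (269,262). The marks are at (202,277) and (330,243), and the tab is at (295,348).

Run:
```python
from h import *
import pickle
o,c=pickle.load(open('top5.pkl','rb'))
P=lambda x,y:((x+.5)/12-.5+200,(y+.5)/12-.5+245)
A={}
for n,x,y,z in [('m1',202,277,.1115),('m2',330,243,.1115),('tabtip',296,355,.088),('pin',269,262,.0995)]:
    p=pt_plane(c,*P(x,y),z);q=p[:2]-C; A[n]=np.degrees(np.arctan2(q[1],q[0]));print(n,p.round(4),np.hypot(*q).round(4),A[n].round(1))
print('notch-pin',(A['m1']+A['m2'])/2-A['pin'])
o=manip.get_obs();q=o['eef_pos'][:2]-C;az=np.degrees(np.arctan2(q[1],q[0]))
print('tcp',np.hypot(*q),az)
for d in (0.5,1,1.5,2,2.5,3): print(d,*to_tool(o,on_disc(az-d,.0692,o['eef_pos'][2]),az-d-90+0.5))
```

```text
m1 [0.393  0.2406 0.1115] 0.0707 -175.4
m2 [0.4006 0.2149 0.1115] 0.0703 -153.5
tabtip [0.3774 0.224  0.088 ] 0.0889 -165.5
pin [0.3964 0.2288 0.0995] 0.0694 -165.4
notch-pin 0.9410421356201084
tcp 0.06905053699583587 122.80174982727216
0.5 [ 0.06 -0.02  0.  ] [ 0.01 -0.01 -0.34]
1 [ 0.12 -0.01  0.  ] [ 0.01 -0.01  0.16]
1.5 [ 0.18 -0.01  0.  ] [ 0.01 -0.01  0.66]
2 [ 0.24 -0.01  0.  ] [ 0.01 -0.01  1.16]
2.5 [ 0.3  -0.01  0.  ] [ 0.01 -0.01  1.66]
3 [ 0.36 -0.01  0.  ] [ 0.01 -0.01  2.16]
```

It's 0.9° short, well inside tolerance. I'll nudge it 1 mm more, back off the lug and rise.

>>> {"method": "drive_tool", "body": {"plan": [{"slide":[0.06,0,0],"dr":[0,0,0.5],"grip":255},{"slide":[0.11,0,0],"dr":[0,0,0.8],"grip":255},{"slide":[0.11,0,0],"dr":[0,0,0.8],"grip":255},{"slide":[0.11,0,0],"dr":[0,0,0.8],"grip":255},{"slide":[-0.4,0.1,0],"dr":[0,0,0],"grip":255},{"slide":[-0.9,0.1,0],"dr":[0,0,0],"grip":255},{"slide":[-0.9,0.1,-3],"dr":[0,0,0],"grip":255},{"slide":[-0.9,0.1,-6],"dr":[0,0,0],"grip":255},{"slide":[-0.9,0.1,-6],"dr":[0,0,0],"grip":255},{"slide":[-0.9,0.1,-6],"dr":[0,0,0],"grip":255}]}}

```text
time_s: 5.85
eef_pos: [0.4192, 0.2989, 0.178]
tcp_rot: [-0.001, 0.96, 0.279, 0.001]
ft_force: [0.3, 0.0, -0.5]
opening: 0.0002
```

Run:
```python
from h import *
import pickle
for n in ('top','wrist'):
    o=manip.get_obs(); c=manip.read_camera(n); pickle.dump((o,c),open(n+'6.pkl','wb')); f=cv2.cvtColor(c['frame'],cv2.COLOR_RGB2BGR)
    if n=='top': f=cv2.resize(f[245:285,200:260],None,fx=12,fy=12,interpolation=cv2.INTER_CUBIC)
    cv2.imwrite(f'pics/{n}6.png',f)
o=manip.get_obs();print(o['eef_pos'],o['ft_force'])
x=Rtool(o['tcp_rot']).as_matrix()[:,0]; a=np.degrees(np.arctan2(x[1],x[0]))
print(a,to_tool(o,np.r_[C,.16],a),to_tool(o,np.r_[C,.128],a))
```

```text
[0.41801564 0.29800338 0.17629255] [-0.84850004 -0.14373002  0.36049971]
32.454676494508476 (array([1.07, 6.8 , 1.63]), array([0.01, 0.11, 0.  ])) (array([1.07, 6.8 , 4.83]), array([0.01, 0.11, 0.  ]))
```

View pics/top6.png

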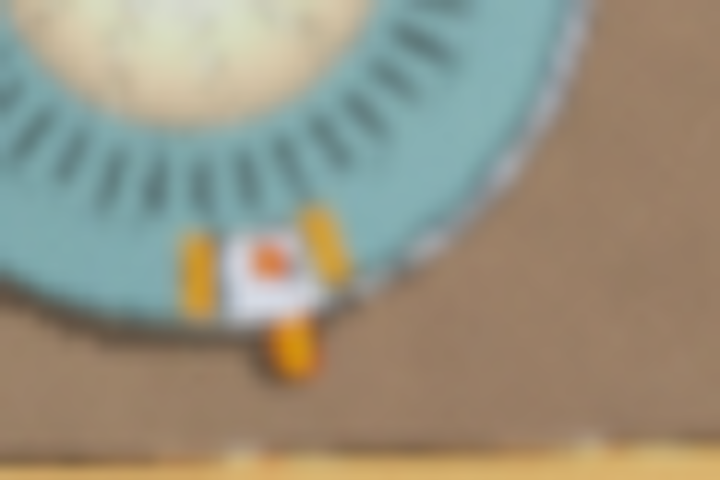

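View pics/wrist6.png

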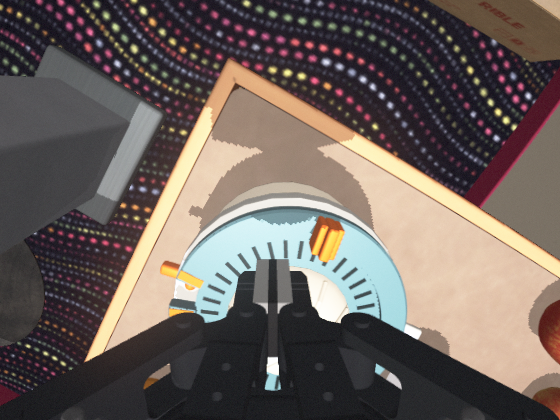

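The pin stands centred in the notch, with marks at (199,276) and (326,243) and the pin at (268,262). Next is the move over the dome.

>>> {"method": "drive_tool", "body": {"plan": [{"slide":[0.5,3.4,0],"dr":[0,0,0],"grip":255},{"slide":[1.05,6.8,0],"dr":[0,0,0],"grip":255},{"slide":[1.05,6.8,1.6],"dr":[0,0,0],"grip":255},{"slide":[1.05,6.8,2.8],"dr":[0,0,0],"grip":255},{"slide":[1.05,6.8,2.8],"dr":[0,0,0],"grip":255},{"slide":[1.05,6.8,2.8],"dr":[0,0,0],"grip":255},{"slide":[1.05,6.8,2.8],"dr":[0,0,0],"grip":255}]}}

```text
time_s: 6.65
eef_pos: [0.4638, 0.2479, 0.1493]
tcp_rot: [-0.0, 0.96, 0.28, -0.0]
ft_force: [0.6, 0.0, -0.4]
opening: -0.0
```

Run:
```python
from h import *
o=manip.get_obs();print(o['eef_pos'],o['ft_force'],o['dq'].round(3))
c=manip.read_camera('side');f=cv2.cvtColor(c['frame'],cv2.COLOR_RGB2BGR)
cv2.imwrite('pics/side7.png',cv2.resize(f[200:340,240:400],None,fx=4,fy=4,interpolation=cv2.INTER_CUBIC))
```

```text
[0.46382792 0.2479485  0.14931932] [ 0.61284568  0.02264838 -0.36041428] [ 0.    -0.011  0.005 -0.009  0.001 -0.     0.   ]
```

View pics/side7.png

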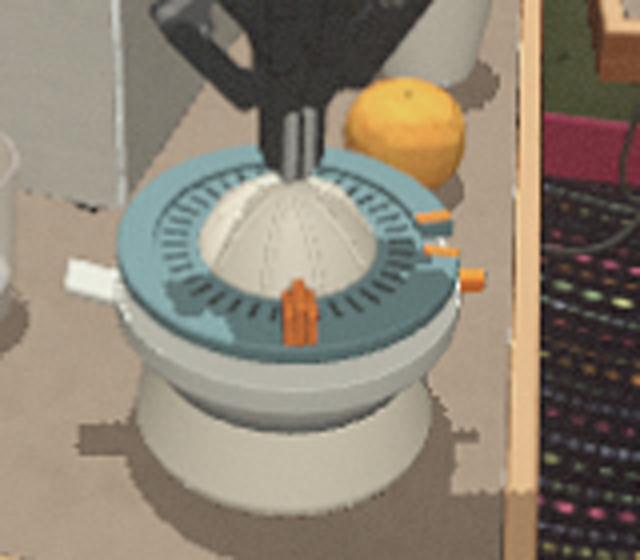

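The tip is just above the dome's middle. I'll press down in small steps, first to about 12 mm and then to 19 mm.

>>> {"method": "drive_tool", "body": {"plan": [{"slide":[0,0,0.4],"dr":[0,0,0],"grip":255},{"slide":[0,0,0.7],"dr":[0,0,0],"grip":255},{"slide":[0,0,0.9],"dr":[0,0,0],"grip":255},{"slide":[0,0,1.1],"dr":[0,0,0],"grip":255},{"slide":[0,0,1.3],"dr":[0,0,0],"grip":255},{"slide":[0,0,1.3],"dr":[0,0,0],"grip":255}]}}

```text
time_s: 7.3
eef_pos: [0.4642, 0.2471, 0.1364]
tcp_rot: [-0.0, 0.96, 0.279, -0.0]
ft_force: [-1.3, -0.6, 2.9]
opening: 0.0003
```

>>> {"method": "drive_tool", "body": {"plan": [{"slide":[0,0,0.1],"dr":[0,0,0],"grip":255},{"slide":[0,0,0.2],"dr":[0,0,0],"grip":255},{"slide":[0,0,0.3],"dr":[0,0,0],"grip":255},{"slide":[0,0,0.4],"dr":[0,0,0],"grip":255},{"slide":[0,0,0.5],"dr":[0,0,0],"grip":255},{"slide":[0,0,0.6],"dr":[0,0,0],"grip":255},{"slide":[0,0,0.6],"dr":[0,0,0],"grip":255}]}}

```text
time_s: 8.0
eef_pos: [0.4642, 0.247, 0.1301]
tcp_rot: [0.0, 0.96, 0.279, -0.0]
ft_force: [-1.7, -0.4, 3.0]
opening: 0.0001
```

It's sliding down at 3–4 N with no sign of the pin stopping it. I'll continue until the force rises.

>>> {"method": "drive_tool", "body": {"plan": [{"slide":[0,0,0.1],"dr":[0,0,0],"grip":255},{"slide":[0,0,0.2],"dr":[0,0,0],"grip":255},{"slide":[0,0,0.3],"dr":[0,0,0],"grip":255},{"slide":[0,0,0.3],"dr":[0,0,0],"grip":255}]}}

```text
time_s: 8.4
eef_pos: [0.4643, 0.2471, 0.1277]
tcp_rot: [-0.0, 0.96, 0.279, -0.0]
ft_force: [-1.5, -0.2, 6.5]
opening: -0.0003
```

>>> {"method": "drive_tool", "body": {"plan": [{"slide":[0,0,0.1],"dr":[0,0,0],"grip":255},{"slide":[0,0,0.2],"dr":[0,0,0],"grip":255},{"slide":[0,0,0.2],"dr":[0,0,0],"grip":255},{"slide":[0,0,0.2],"dr":[0,0,0],"grip":255}]}}

```text
time_s: 8.8
eef_pos: [0.4646, 0.2472, 0.1275]
tcp_rot: [-0.001, 0.96, 0.279, -0.0]
ft_force: [-4.8, -1.6, 17.3]
opening: 0.0001
```

The force rose to 17 N with no further travel, at z = 0.1275 (home is 0.128). I'll lift off and retreat straight up.

>>> {"method": "drive_tool", "body": {"plan": [{"slide":[0,0,-0.3],"dr":[0,0,0],"grip":255},{"slide":[0,0,-1.5],"dr":[0,0,0],"grip":255},{"slide":[0,0,-5],"dr":[0,0,0],"grip":255},{"slide":[0,0,-9],"dr":[0,0,0],"grip":255},{"slide":[-6,-10,-11],"dr":[0,0,0],"grip":255},{"slide":[-6,-12,-11],"dr":[0,0,0],"grip":255},{"slide":[-6,-12,-11],"dr":[0,0,0],"grip":255},{"slide":[-6,-12,-11],"dr":[0,0,0],"grip":255},{"slide":[-6,-12,-11],"dr":[0,0,0],"grip":255}]}}

```text
time_s: 9.7
eef_pos: [0.3489, 0.3165, 0.2354]
tcp_rot: [0.0, 0.96, 0.281, 0.001]
ft_force: [0.8, -0.3, 0.5]
opening: 0.0002
```

Run:
```python
from h import *
import pickle
o=manip.get_obs();print(o['eef_pos'],o['ft_force'])
for n in ('top','side'):
    c=manip.read_camera(n); pickle.dump(c,open(n+'8.pkl','wb')); save(c,n+'8');f=cv2.cvtColor(c['frame'],cv2.COLOR_RGB2BGR)
    f=f[200:340,240:400] if n=='side' else f[195:285,175:265]
    cv2.imwrite(f'pics/{n}8c.png',cv2.resize(f,None,fx=4 if n=='side' else 6.5,fy=4 if n=='side' else 6.5,interpolation=cv2.INTER_CUBIC))
    c0=pickle.load(open(n+'0.pkl','rb'))
    if n=='top':
        for (u,v) in [(205,230),(195,240),(225,215),(240,225),(236,260),(213,239),(303,254),(237,167),(360,253)]: print(u,v,pt_depth(c,u,v).round(4),pt_depth(c0,u,v).round(4))
```

```text
[0.34891867 0.31645483 0.23543965] [ 0.75387152 -0.25936486  0.48354352]
205 230 [0.4839 0.2727 0.1102] [0.4829 0.2706 0.1218]
195 240 [0.4595 0.2992 0.0952] [0.4587 0.2964 0.109 ]
225 215 [0.5232 0.2261 0.1012] [0.522  0.2247 0.1115]
240 225 [0.4992 0.1878 0.1017] [0.4985 0.1871 0.1087]
236 260 [0.4129 0.1953 0.0946] [0.4127 0.1935 0.1123]
213 239 [0.4613 0.2493 0.1269] [0.4607 0.2475 0.1377]
303 254 [0.4327 0.0286 0.0587] [0.4328 0.0286 0.0573]
237 167 [0.6668 0.2113 0.0099] [0.6673 0.2115 0.0077]
360 253 [ 0.4401 -0.1272  0.0065] [ 0.4399 -0.1265  0.0103]
```

View pics/side8c.png

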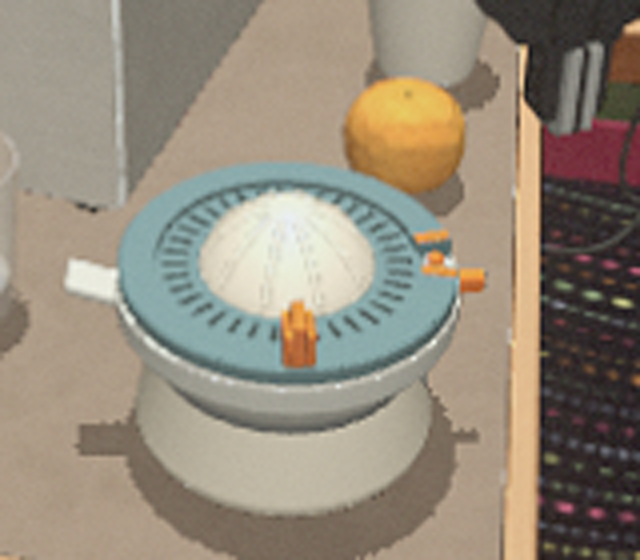

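View pics/top8.png

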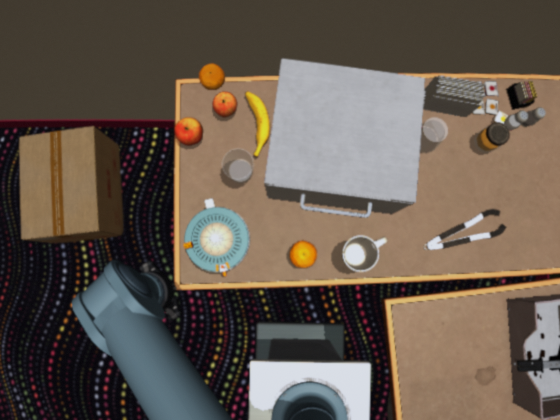

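View pics/top8c.png

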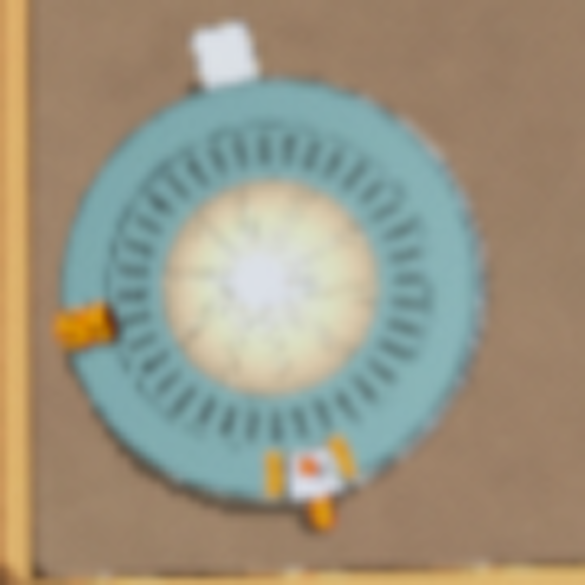

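The side and top views show the disc seated on the bowl with the pin up in the notch. I'll check the drop numerically over the whole rim, then hand in.

Run:
```python
from h import *
import pickle
for n in ('top','side'):
  for k in '08':
    c=pickle.load(open(n+k+'.pkl','rb')); zs={s:[] for s in ('a0','a90','a180','a270')}
    uu,vv=np.meshgrid(np.arange(175,375),np.arange(195,320))
    p=cv2.undistortPoints(np.c_[uu.ravel(),vv.ravel()].astype(float)[:,None],c['K'],np.array(c['distortion'],float))[:,0]
    z=c['z_map'][vv.ravel(),uu.ravel()]
    w=(np.c_[p[:,0]*z,-p[:,1]*z,-z])@c['T'][:3,:3].T+c['T'][:3,3]
    q=w[:,:2]-C;r=np.hypot(*q.T);a=np.degrees(np.arctan2(q[:,1],q[:,0]))
    m=(r>.065)&(r<.077)&(w[:,2]>.08)&(w[:,2]<.12)
    print(n,k,'rim z',np.median(w[m,2]).round(4),[np.median(w[m&(abs((a-x+180)%360-180)<30),2]).round(4) for x in (45,-45,-135,135)], 'dome',np.median(w[(r<.004),2]).round(4))
print(manip.get_obs()['ft_force'])
manip.finish_job()
```

```text
top 0 rim z 0.1107 [np.float64(0.1104), np.float64(0.1106), np.float64(0.1108), np.float64(0.1107)] dome 0.1374
top 8 rim z 0.0991 [np.float64(0.0988), np.float64(0.0992), np.float64(0.0992), np.float64(0.0993)] dome 0.1272
side 0 rim z 0.1119 [np.float64(0.1124), np.float64(0.1115), np.float64(0.1128), np.float64(0.1118)] dome 0.1393
side 8 rim z 0.1009 [np.float64(0.1013), np.float64(0.1), np.float64(0.1013), np.float64(0.1011)] dome 0.1279
[-0.1554274  -0.17019784 -0.63181336]
the job is handed in; nothing more can be done
```

The strainer disc is turned into place and pressed home, and I handed the job in at about 10 s. I pushed the lug with shut fingers about 65° clockwise until the notch stood over the pin, backed off, then pressed on the dome. It slid down at about 3–6 N, then stopped moving with the force at 17 N.

- **Drop:** the rim fell 11.6 mm by the top camera and 11.0 mm by the side camera, and it is level all round. The expected drop is 11.5 mm, so the 0.5 mm difference is within camera accuracy. The dome top now reads about 127.5 mm against the expected 128 mm.
- **Pin and notch:** both views show the pin standing up inside the notch.
- **Other objects:** the orange, glass and mug stand where they were, and the arm is clear of everything.

No check failed. The cameras differed from each other by 1–2 mm in position, which is within their stated calibration.

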